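Thread spools into their cups by size

TASK

Tidy the four thread spools on the cutting mat into the four round steel cups by size: the widest spool goes in the widest cup, the second widest in the second widest cup, the third in the third, and the slimmest in the smallest cup, each standing upright and flat on the cup's floor. Leave the button jar and the pattern weight standing where they are.

Things in the scene. Friction and masses are not known exactly. Their poses are not given: they have to be found in the camera images.
- spool_widest: the widest thread spool: a full spool of undyed ecru thread with ivory end discs, a plain upright cylinder 64 mm in diameter and 50 mm tall, loose, under 0.2 kg, standing on the table; origin at the centre of its underside, z along its axis (up)
- spool_wide: the second widest thread spool: a full spool of undyed ecru thread with ivory end discs, a plain upright cylinder 50 mm in diameter and 70 mm tall, loose, under 0.2 kg, standing on the table; origin at the centre of its underside, z along its axis (up)
- spool_narrow: the third widest thread spool: a full spool of undyed ecru thread with ivory end discs, a plain upright cylinder 38 mm in diameter and 60 mm tall, loose, under 0.2 kg, standing on the table; origin at the centre of its underside, z along its axis (up)
- spool_slimmest: the slimmest thread spool: a full spool of undyed ecru thread with ivory end discs, a plain upright cylinder 26 mm in diameter and 50 mm tall, loose, under 0.2 kg, standing on the table; origin at the centre of its underside, z along its axis (up)
- cup_widest: the widest spool cup: a shallow open round steel dish fixed to the table, inner diameter 84 mm (20 mm more than the spool that belongs in it), wall 3 mm thick, rim 12 mm above the table, inner floor 3 mm above the table; origin at the centre of its underside, on the table, z up
- cup_wide: the second widest spool cup: a shallow open round steel dish fixed to the table, inner diameter 70 mm (20 mm more than the spool that belongs in it), wall 3 mm thick, rim 12 mm above the table, inner floor 3 mm above the table; origin at the centre of its underside, on the table, z up
- cup_narrow: the third widest spool cup: a shallow open round steel dish fixed to the table, inner diameter 58 mm (20 mm more than the spool that belongs in it), wall 3 mm thick, rim 12 mm above the table, inner floor 3 mm above the table; origin at the centre of its underside, on the table, z up
- cup_smallest: the smallest spool cup: a shallow open round steel dish fixed to the table, inner diameter 46 mm (20 mm more than the spool that belongs in it), wall 3 mm thick, rim 12 mm above the table, inner floor 3 mm above the table; origin at the centre of its underside, on the table, z up
- button_jar: bystander: a small glass jar of buttons with a dark steel lid, 50 mm in diameter, 64 mm tall, loose; origin at the centre of its underside, z up
- pattern_weight: bystander: a dark steel pattern weight, a round disc 68 mm in diameter with a small knob on top, 48 mm tall in all, loose, about 0.6 kg; origin at the centre of its underside, z up

How it is judged:
By the outcome, as a careful person would: the job done as asked, in the order asked, and still so for the second after the job is handed in, with the robot touching nothing.
It also fails if it takes over 125 s, if anything falls off the work surface, if the arm or the gripper's body presses on something with over 40 N, if the wrist force passes 120 N, or if a joint passes its speed limit or range.

ROBOT

A 6-joint arm with a two-finger parallel gripper is mounted at the origin on the work surface. World frame = base frame: x ahead of the robot, y to its left, z up, the work surface at z = 0. Lengths are in m, angles in rad, forces in N, time in s.
With the tool pointing down it reaches from about 0.35 to 0.725 m from the base axis. Payload 4.3 kg.
Tool frame: the origin (TCP) lies at the very end of the fingers, on their centre line; the grasp point (between the pads) lies 19 mm behind it; z points along the fingers, y is the line along which they close (so a half turn about z gives the same grasp; the last joint's range is limited). The gripper opens to 85 mm and grips with 20 to 120 N. Pads are 22 mm wide; open, the fingers measure 114 mm over their backs; the gripper's body (76 mm by 85 mm) begins 54 mm behind the grasp point. The pads swing forward as they close: fully open they stand 13 mm farther back than shut.
Start: joints at [1.199, 0.377, 0.081, 1.274, 0, 1.46], TCP at [0.149, 0.555, 0.198] pointing down, gripper open.
Joint ranges: [-2.72, 2.72], [-0.84, 1.66], [-1.02, 1.22], [-1.77, 2.12], [-1.37, 1.28], [-3.14, 3.14]. Speed limits (rad/s): [2.57, 2.57, 3.14, 3.14, 3.14, 3.14].

INTERFACE

Orientations are given as a unit quaternion [w, x, y, z].
In Python, from bench import arm gives the robot as it stands.
- The arm moves only by the tool jog_arm, never from a script. Its arguments are lists of equal length, an entry for each row: "slide": the shift along the world's x, y, z in m, a list of three; "spin": the turn about the world's z in rad; "fingers": the closure, from 0 (fully open) to 1 (shut). In form: {"slide": [[tx, ty, tz], ...], "spin": [spin, ...], "fingers": [fingers, ...]}. A call has 1 to 5 rows; each row shifts and turns the commanded pose from where the row before left it; what a row does not reach is not made up. A row lasts 1/12 s, in which the tool goes at most 41.7 mm and 7.16 degrees, less where a joint would pass 70% of its speed; a pose out of reach is approached as far as the arm can. A call with a gripper value outside its range is refused whole. The fingers move at their own pace and stop on an object; the grip force is fixed at half the most. Time passes only in rows, so rows that do not move let the fingers close. It gives the time, the measured TCP pose, the force, the opening and the grip force at its end, in the units of the state.
- arm.get_obs(): the state, without advancing time (a new reading comes with each control period).
- arm.read_camera(name): name is "scene" or "side" or "wrist"; returns (picture, depth): 480x640x3 uint8, red, green, blue; 480x640 float32, m along the optical axis (not along the pixel's ray), 0 where there is no reading.
- arm.calibration(name): a dict with "K" (3x3 intrinsics, pixels), "xyz" and "rotation" of the camera in the world. Camera axes: x right, y down, z forward; pixel columns grow to the right and rows downward; lengths in m; the calibration is good to about 2 mm. A picture is of the moment at which its call begins: read the wrist's pose just before it. calibration takes no time and is no camera call; for the wrist camera it gives the pose at the moment of the call.
- arm.hand_in(): hands the job in; it is judged then, once.
The state is a dict: "t": time; "joint_pos": joint angles; "qvel": joint speeds; "joint_torque": joint torques, N m; "tool_pos": TCP position; "eef_rot": TCP orientation; "force": force on the tool from outside, world axes, zero at the start; "torque": the same for the moment, N m; "opening": finger opening in m; "gripper_force": force on a finger pad.
Only numpy, scipy, OpenCV 4.12 (cv2) and the standard library are available. Lean on these libraries where they do the work, as an engineer would, in place of code of your own. Each camera call takes 0.05 s, during which the arm holds its last target. There are 200 camera calls.

## Working session

There is one attempt and no reset: what is moved stays moved. The work goes in short steps, Python scripts to look and compute and a tool call to move; the robot and the scene stay as the last step left them, time stands still between calls to the robot, and variables do not carry over. Pictures are saved under pics/ and viewed, at most 14 in all, crops included, and the job is handed in when it is done.

Besides the shell and the picture viewer there is one more tool, called after "Call:" as name(argument=value, ...), one argument or row to a line, values as JSON. jog_arm: Moves the arm, as the interface text tells. Its arguments: {"type":"object","properties":{"slide":{"type":"array","items":{"type":"array","items":{"type":"number"}}},"spin":{"type":"array","items":{"type":"number"}},"fingers":{"type":"array","items":{"type":"number"}}},"required":["slide","spin","fingers"]}

```bash
ls; mkdir -p pics
python3 - <<'E'
from bench import arm
import cv2
print(arm.get_obs())
for n in("scene","side"):
    p,d=arm.read_camera(n); cv2.imwrite(f"pics/{n}0.png",p[...,::-1]); c=arm.calibration(n); print(n,c)
E
```

```text
pics
{'t': 0.0, 'joint_pos': array([1.19871799e+00, 3.78057110e-01, 7.96357179e-02, 1.27442898e+00,
       2.30486858e-05, 1.46049439e+00]), 'qvel': array([7.15313064e-04, 3.07623194e-04, 8.39765593e-05, 1.38127345e-03,
       2.33819459e-03, 2.70856739e-03]), 'joint_torque': array([ 7.64187444e-04, -4.63610566e+01,  2.69872731e+01,  2.10136984e-02,
       -1.01931153e-04,  7.34744020e-06]), 'tool_pos': array([0.14852768, 0.55472736, 0.19656818]), 'eef_rot': array([-2.56503869e-04,  1.30514743e-01,  9.91445837e-01, -9.94542322e-04]), 'force': array([-0.2342814 ,  0.56290877, -0.81082701]), 'torque': array([-0.02805826,  0.03341202,  0.02466051]), 'gripper_force': 0.0, 'opening': 0.08545143260241429}
scene {'K': array([[580.45526563,   0.        , 317.47278323],
       [  0.        , 580.45526563, 246.33114967],
       [  0.        ,   0.        ,   1.        ]]), 'xyz': array([ 0.79971706, -0.41861556,  0.8751428 ]), 'rotation': array([-0.2522685 ,  0.92778344,  0.26403028, -0.07659307])}
side {'K': array([[470.60478969,   0.        , 313.43829529],
       [  0.        , 470.60478969, 229.36128504],
       [  0.        ,   0.        ,   1.        ]]), 'xyz': array([0.17197358, 0.4180572 , 0.63653255]), 'rotation': array([ 0.13049628, -0.33429685,  0.86820581, -0.34268791])}
```

View pics/scene0.png

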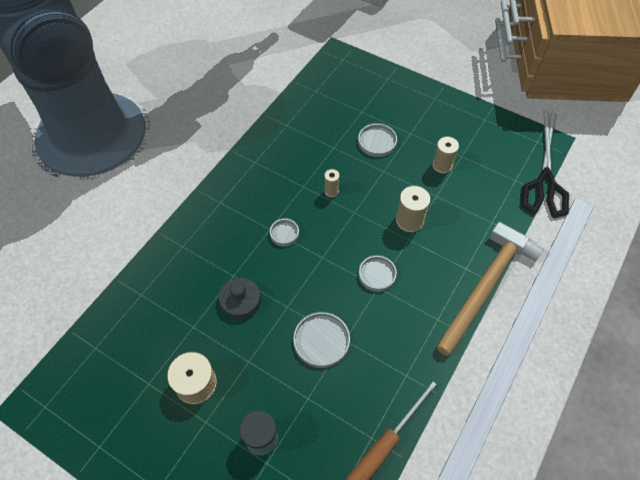

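View pics/side0.png

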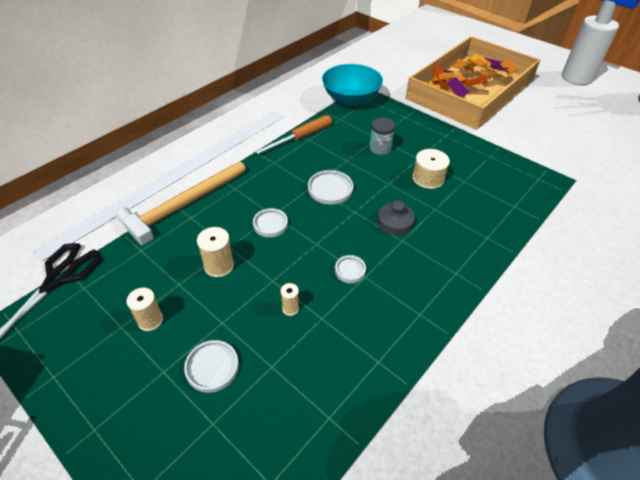

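The scene view shows the cups at about (378,140), (284,233), (378,273) and (322,340). The spools are at (447,155), (413,210), (332,183) and (192,377), the weight is at (240,297) and the jar at (258,432). Side view shows the same layout. Next I'll measure positions.

```bash
cat > h.py <<'E'
from bench import arm
import numpy as np, cv2
from scipy.spatial.transform import Rotation as Ro
def cal(n):
    c=arm.calibration(n); q=np.array(c["rotation"])
    return np.array(c["K"]),np.array(c["xyz"]),Ro.from_quat(q[[1,2,3,0]]).as_matrix()
def world(d,K,o,R):
    v,u=np.indices(d.shape); r=np.dstack([(u-K[0,2])/K[0,0],(v-K[1,2])/K[1,1],np.ones(d.shape)])@R.T
    return r,o+r*d[...,None]
def onz(r,o,z): return o+r*((z-o[2])/r[...,2])[...,None]
E
python3 - <<'E'
from h import *
for n in("scene","side"):
    K,o,R=cal(n); p,d=arm.read_camera(n); r,W=world(d,K,o,R)
    g=p.astype(int); notgreen=(g[...,0]>g[...,1]-15)&(d>0)
    hsv=cv2.cvtColor(p,cv2.COLOR_RGB2HSV)
    def comps(m,lo,hi):
        k,l,s,c=cv2.connectedComponentsWithStats(m.astype(np.uint8))
        return [(l==i) for i in range(1,k) if lo<s[i,4]<hi]
    X=onz(r,o,0.0); inmat=(X[...,0]>.2)&(X[...,0]<.75)
    print(n)
    for m in comps(notgreen&inmat,80,4000):
        zt=np.percentile(W[m][:,2],92); 
        top=m&(abs(W[...,2]-zt)<.008) if zt>.02 else m
        pl=zt if zt>.02 else .012
        P=onz(r,o,pl)[top][:,:2].astype(np.float32)
        c,rad=cv2.minEnclosingCircle(P); ys,xs=np.where(m)
        print("px",int(xs.mean()),int(ys.mean()),"z %.3f"%zt,"mean",P.mean(0).round(3),"circ",np.round(c,3),"dia %.3f"%(2*rad),"col",p[m].mean(0).astype(int))
E
```

```text
scene
px 376 139 z 0.012 mean [0.495 0.274] circ [0.495 0.274] dia 0.082 col [143 155 156]
px 445 154 z 0.061 mean [0.628 0.289] circ [0.628 0.288] dia 0.044 col [140 138 119]
px 331 182 z 0.052 mean [0.481 0.127] circ [0.481 0.127] dia 0.030 col [130 127 108]
px 412 208 z 0.071 mean [0.633 0.146] circ [0.633 0.146] dia 0.054 col [153 151 132]
px 283 231 z 0.013 mean [0.458 0.004] circ [0.458 0.003] dia 0.056 col [140 151 152]
px 377 272 z 0.013 mean [0.636 0.019] circ [0.637 0.019] dia 0.067 col [144 156 157]
px 239 298 z 0.047 mean [ 0.468 -0.142] circ [ 0.468 -0.142] dia 0.026 col [57 65 67]
px 320 339 z 0.011 mean [ 0.618 -0.132] circ [ 0.619 -0.131] dia 0.092 col [157 169 171]
px 191 377 z 0.052 mean [ 0.491 -0.291] circ [ 0.491 -0.29 ] dia 0.065 col [185 182 159]
px 257 429 z 0.066 mean [ 0.625 -0.306] circ [ 0.625 -0.306] dia 0.050 col [64 71 74]
px 25 459 z 0.003 mean [ 0.355 -0.508] circ [ 0.359 -0.489] dia 0.151 col [196 200 198]
side
px 382 131 z 0.065 mean [ 0.621 -0.298] circ [ 0.623 -0.297] dia 0.058 col [ 90  96 101]
px 430 168 z 0.050 mean [ 0.489 -0.286] circ [ 0.488 -0.286] dia 0.072 col [203 193 166]
px 330 187 z 0.010 mean [ 0.614 -0.124] circ [ 0.615 -0.124] dia 0.092 col [208 217 220]
px 395 218 z 0.046 mean [ 0.466 -0.137] circ [ 0.466 -0.137] dia 0.028 col [70 75 81]
px 270 222 z 0.011 mean [0.632 0.025] circ [0.633 0.025] dia 0.066 col [205 215 218]
px 215 251 z 0.070 mean [0.63  0.151] circ [0.63 0.15] dia 0.056 col [192 181 153]
px 350 269 z 0.011 mean [0.455 0.011] circ [0.455 0.01 ] dia 0.053 col [207 217 220]
px 289 298 z 0.050 mean [0.479 0.131] circ [0.478 0.131] dia 0.031 col [187 177 147]
px 144 308 z 0.060 mean [0.626 0.293] circ [0.625 0.294] dia 0.044 col [185 175 148]
px 211 366 z 0.011 mean [0.491 0.28 ] circ [0.491 0.279] dia 0.077 col [207 216 220]
px 23 444 z 0.001 mean [0.585 0.509] circ [0.599 0.489] dia 0.196 col [190 192 191]
```

Measured positions, averaged over the two views (closing direction stays at about 75°, so no spin is needed):

| Item | Position (x, y) |
|---|---|
| Widest spool | (.490, -.288) |
| Widest cup | (.617, -.128) |
| Wide spool | (.632, .148) |
| Wide cup | (.493, .277) |
| Narrow spool | (.627, .291) |
| Narrow cup | (.635, .022) |
| Slim spool | (.480, .129) |
| Smallest cup | (.457, .007) |

Call:
jog_arm(
  slide=[
    [0.025, -0.03, 0],
    [0.025, -0.03, 0],
    [0.025, -0.03, 0],
    [0.025, -0.03, 0],
    [0.025, -0.03, 0],
  ],
  spin=[0, 0, 0, 0, 0],
  fingers=[0, 0, 0, 0, 0],
)

```text
t: 0.62
tool_pos: [0.2744, 0.4039, 0.1974]
eef_rot: [0.0, 0.13, 0.991, -0.0]
force: [1.3, 0.3, -0.0]
opening: 0.0858
gripper_force: 0.0
```

Call:
jog_arm(
  slide=[
    [0.025, -0.03, 0],
    [0.025, -0.03, 0],
    [0.025, -0.03, 0],
    [0.025, -0.03, 0],
    [0.025, -0.03, 0],
  ],
  spin=[0, 0, 0, 0, 0],
  fingers=[0, 0, 0, 0, 0],
)

```text
t: 1.03
tool_pos: [0.3996, 0.2537, 0.1976]
eef_rot: [0.0, 0.13, 0.991, 0.0]
force: [0.6, 0.6, 0.1]
opening: 0.0852
gripper_force: 0.0
```

Call:
jog_arm(
  slide=[
    [0.015, -0.037, 0],
    [0.015, -0.037, 0],
    [0.01, -0.039, 0],
    [0.01, -0.039, 0],
    [0.01, -0.039, 0],
  ],
  spin=[0, 0, 0, 0, 0],
  fingers=[0, 0, 0, 0, 0],
)

```text
t: 1.45
tool_pos: [0.4589, 0.0625, 0.1975]
eef_rot: [0.0, 0.131, 0.991, 0.0]
force: [1.1, 0.4, 0.2]
opening: 0.0855
gripper_force: 0.0
```

Call:
jog_arm(
  slide=[
    [0.006, -0.039, 0],
    [0, -0.04, 0],
    [0, -0.04, 0],
    [0, -0.04, 0],
    [0, -0.04, 0],
  ],
  spin=[0, 0, 0, 0, 0],
  fingers=[0, 0, 0, 0, 0],
)

```text
t: 1.87
tool_pos: [0.4643, -0.1365, 0.1975]
eef_rot: [0.0, 0.131, 0.991, 0.0]
force: [1.8, 0.4, -0.1]
opening: 0.0852
gripper_force: 0.0
```

Call:
jog_arm(
  slide=[
    [0.006, -0.038, 0],
    [0.006, -0.038, 0],
    [0.006, -0.038, 0],
    [0.008, -0.037, 0],
    [0, 0, 0],
  ],
  spin=[0, 0, 0, 0, 0],
  fingers=[0, 0, 0, 0, 0],
)

```text
t: 2.28
tool_pos: [0.4915, -0.2922, 0.1964]
eef_rot: [0.0, 0.133, 0.991, -0.001]
force: [0.3, -0.5, 0.3]
opening: 0.0855
gripper_force: 0.0
```

```bash
cat > w.py <<'E'
import sys
from h import *
# usage: w.py name height: wrist look, top discs at a height above 20 mm, and rims
K,o,R=cal("wrist"); p,d=arm.read_camera("wrist"); cv2.imwrite(f"pics/{sys.argv[1]}.png",p[...,::-1])
r,W=world(d,K,o,R); print("tcp",arm.get_obs()["tool_pos"].round(4))
g=p.astype(int); m=(g[...,0]>g[...,1]-15)&(d>.1)
k,l,s,c=cv2.connectedComponentsWithStats(m.astype(np.uint8))
for i in range(1,k):
    if s[i,4]<600: continue
    mm=l==i; zt=np.percentile(W[mm][:,2],92); top=mm&(abs(W[...,2]-zt)<.008) if zt>.02 else mm
    P=onz(r,o,zt if zt>.02 else .012)[top][:,:2].astype(np.float32); q,rad=cv2.minEnclosingCircle(P)
    print("px",c[i].astype(int),"box",s[i,:4],"z %.3f"%zt,P.mean(0).round(4),np.round(q,4),"dia %.3f"%(2*rad))
E
python3 w.py w1
```

```text
tcp [ 0.4909 -0.2888  0.1965]
px [ 73 268] box [  0   0 224 471] z 0.267 [ 0.4759 -0.3338] [ 0.4803 -0.3335] dia 0.033
px [631  73] box [620  42  20  60] z 0.013 [ 0.4557 -0.0151] [ 0.4564 -0.0088] dia 0.047
px [484 128] box [442  88  86  82] z 0.048 [ 0.4672 -0.1413] [ 0.4674 -0.1412] dia 0.026
px [322 205] box [283 163  80  84] z 0.052 [ 0.49   -0.2889] [ 0.4907 -0.2891] dia 0.064
px [515 278] box [468 235  97  88] z 0.012 [ 0.6157 -0.1293] [ 0.6166 -0.1294] dia 0.095
px [346 350] box [320 316  54  66] z 0.066 [ 0.6212 -0.3027] [ 0.6215 -0.3031] dia 0.052
px [459 384] box [380 318 167 134] z 0.284 [ 0.4943 -0.2438] [ 0.4962 -0.2418] dia 0.024
```

View pics/w1.png

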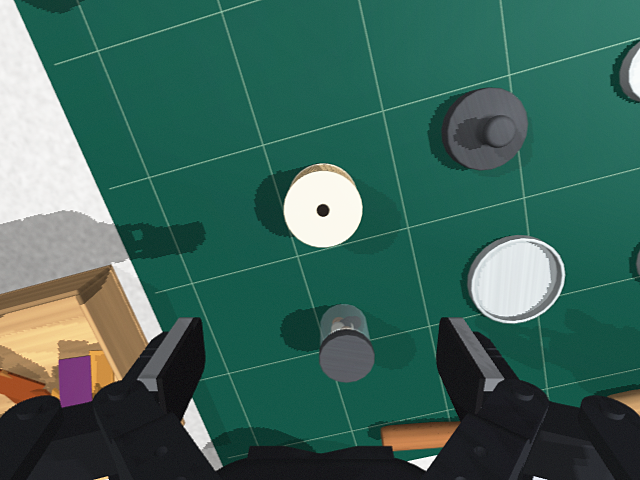

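The wrist view shows the widest spool centred at (322,205) between the open fingers, with the weight at (484,128), the widest cup at (515,278) and the jar at (346,350). The wrist and scene measurements agree, so I'll descend.

Call:
jog_arm(
  slide=[
    [0, 0, -0.04],
    [0, 0, -0.04],
    [0, 0, -0.04],
    [0, 0, -0.035],
    [0, 0, -0.02],
  ],
  spin=[0, 0, 0, 0, 0],
  fingers=[0, 0, 0, 0, 0],
)

```text
t: 2.75
tool_pos: [0.4879, -0.2821, 0.0184]
eef_rot: [-0.003, 0.13, 0.992, 0.002]
force: [-0.3, -0.0, 0.7]
opening: 0.0855
gripper_force: 0.0
```

Call:
jog_arm(
  slide=[
    [0, 0, -0.01],
    [0, 0, 0],
    [0, 0, 0],
    [0, 0, 0],
    [0, 0, 0],
  ],
  spin=[0, 0, 0, 0, 0],
  fingers=[0.1, 0.2, 0.3, 0.4, 0.5],
)

```text
t: 3.17
tool_pos: [0.4926, -0.2866, 0.0147]
eef_rot: [0.002, 0.13, 0.991, -0.001]
force: [-0.3, 0.9, 1.0]
opening: 0.0429
gripper_force: 0.0
```

Call:
jog_arm(
  slide=[
    [0, 0, 0],
    [0, 0, 0],
    [0, 0, 0],
    [0, 0, 0],
    [0, 0, 0],
  ],
  spin=[0, 0, 0, 0, 0],
  fingers=[0.6, 0.7, 0.8, 0.9, 1],
)

```text
t: 3.58
tool_pos: [0.4941, -0.2874, 0.0163]
eef_rot: [0.004, 0.13, 0.991, -0.001]
force: [0.1, 0.2, 8.9]
opening: 0.0001
gripper_force: 5.1
```

The fingers shut with nothing between them, so I'll look.

```bash
python3 w.py w2; python3 -c "
from h import *
p,d=arm.read_camera('scene'); a=p[250:480,80:400,::-1]; b=arm.read_camera('side')[0][100:250,290:490,::-1]
cv2.imwrite('pics/s2.png',np.hstack([cv2.resize(a,(480,345)),cv2.resize(b,(320,345))]))"
```

```text
tcp [ 0.4941 -0.2875  0.0162]
px [596 149] box [540  65 100 162] z 0.025 [ 0.4642 -0.1582] [ 0.4662 -0.1472] dia 0.066
px [314 342] box [157 208 324 272] z 0.109 [ 0.4891 -0.2845] [ 0.4933 -0.286 ] dia 0.084
px [607 408] box [563 336  77 141] z 0.012 [ 0.6091 -0.1539] [ 0.6141 -0.1377] dia 0.097
px [ 11 454] box [  0 413  35  67] z 0.002 [ 0.5538 -0.4851] [ 0.5473 -0.4888] dia 0.049
```

View pics/s2.png

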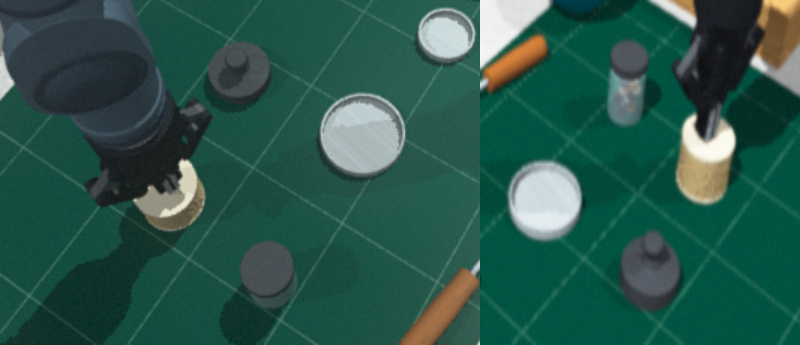

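The picture shows the shut fingertips resting on top of the widest spool, which still stands upright. The tips seem to end about 35 mm above the reported TCP. I'll raise the arm and measure where the tips are.

Call:
jog_arm(
  slide=[
    [0, 0, 0.02],
    [0, 0, 0.03],
    [0, 0, 0.03],
    [0, 0, 0.04],
    [0, 0, 0.0],
  ],
  spin=[0, 0, 0, 0, 0],
  fingers=[1, 1, 1, 1, 1],
)

```text
t: 4.15
tool_pos: [0.4955, -0.289, 0.142]
eef_rot: [0.007, 0.131, 0.991, -0.004]
force: [2.2, -0.1, 0.8]
opening: -0.0002
gripper_force: 0.0
```

```bash
python3 w.py w3
python3 - <<'E'
from h import *
ob=arm.get_obs(); t=ob["tool_pos"]; K,o,R=cal("wrist"); p,d=arm.read_camera("wrist"); r,W=world(d,K,o,R)
m=(d>.05)&(W[...,2]>.07)&(np.linalg.norm(W[...,:2]-t[:2],axis=2)<.05)
print("tcp",t,"cam",o, "lowest gripper z",np.percentile(W[m][:,2],[0,1,3,5,10,20,50]).round(4), W[m][np.argsort(W[m][:,2])[:200]].mean(0).round(4))
K,o,R=cal("scene"); p,d=arm.read_camera("scene"); r,W=world(d,K,o,R)
m=(d>.05)&(W[...,2]>.07)&(np.linalg.norm(W[...,:2]-t[:2],axis=2)<.05)
print("scene",np.percentile(W[m][:,2],[0,1,3,5,10,20,50]).round(4))
E
```

```text
tcp [ 0.4947 -0.2884  0.1389]
px [508 126] box [457  78 104  98] z 0.048 [ 0.4671 -0.1415] [ 0.4673 -0.1416] dia 0.026
px [ 51 320] box [  0  80 156 400] z 0.057 [ 0.5749 -0.534 ] [ 0.5695 -0.5563] dia 0.178
px [316 216] box [270 166  94 101] z 0.052 [ 0.4897 -0.289 ] [ 0.4905 -0.2891] dia 0.064
px [539 299] box [484 250 113 100] z 0.012 [ 0.6151 -0.13  ] [ 0.6164 -0.1304] dia 0.096
px [320 391] box [158 301 324 179] z 0.236 [ 0.4894 -0.2855] [ 0.4925 -0.2864] dia 0.082
px [625 466] box [599 455  41  25] z 0.002 [ 0.82  -0.065] [ 0.824  -0.0707] dia 0.050
tcp [ 0.49469389 -0.28840755  0.13893205] cam [ 0.41671487 -0.26529339  0.31522557] lowest gripper z [0.1758 0.1841 0.1933 0.2011 0.217  0.2258 0.2391] [ 0.4851 -0.2837  0.179 ]
scene [0.1737 0.2162 0.2391 0.2597 0.3337 0.4078 0.544 ]
```

View pics/w3.png

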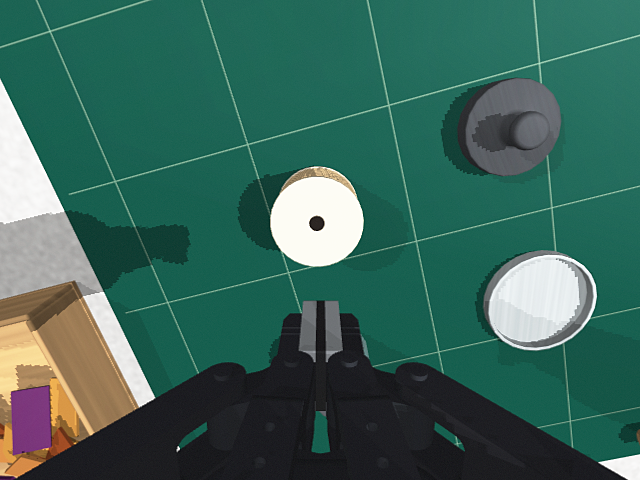

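Both cameras put the shut fingertips at z≈0.175 while the TCP reads 0.139, so the tips end about 36 mm behind the reported TCP. They are centred laterally. I'll lower every grasp height to match. The spool stands unmoved at (316,216).

Call:
jog_arm(
  slide=[
    [-0.004, 0, 0],
    [0, 0, 0],
    [0, 0, 0],
    [0, 0, -0.02],
    [0, 0, -0.02],
  ],
  spin=[0, 0, 0, 0, 0],
  fingers=[0, 0, 0, 0, 0],
)

```text
t: 4.72
tool_pos: [0.4875, -0.2861, 0.0925]
eef_rot: [0.001, 0.131, 0.991, -0.0]
force: [0.1, 0.4, -0.8]
opening: 0.0599
gripper_force: 0.0
```

Call:
jog_arm(
  slide=[
    [0, 0, -0.015],
    [0, 0, 0],
    [0, 0, 0],
    [0, 0, 0],
    [0, 0, 0],
  ],
  spin=[0, 0, 0, 0, 0],
  fingers=[0, 0, 0, 0, 0],
)

```text
t: 5.13
tool_pos: [0.4876, -0.2861, 0.0786]
eef_rot: [0.001, 0.131, 0.991, -0.0]
force: [-0.2, -0.9, 0.7]
opening: 0.0852
gripper_force: 0.0
```

Call:
jog_arm(
  slide=[
    [0.002, -0.003, -0.03],
    [0, 0, -0.03],
    [0, 0, -0.03],
    [0, 0, -0.014],
    [0, 0, 0],
  ],
  spin=[0, 0, 0, 0, 0],
  fingers=[0, 0, 0, 0, 0],
)

```text
t: 5.55
tool_pos: [0.4867, -0.287, -0.0292]
eef_rot: [-0.002, 0.131, 0.991, 0.001]
force: [-0.5, 0.7, 0.3]
opening: 0.0855
gripper_force: 0.0
```

Call:
jog_arm(
  slide=[
    [0, 0, 0],
    [0, 0, 0],
    [0, 0, 0],
    [0, 0, 0],
    [0, 0, 0],
  ],
  spin=[0, 0, 0, 0, 0],
  fingers=[0.1, 0.2, 0.3, 0.4, 0.5],
)

```text
t: 5.97
tool_pos: [0.4909, -0.2901, -0.024]
eef_rot: [0.002, 0.131, 0.991, -0.001]
force: [-0.9, 0.1, 6.8]
opening: 0.0628
gripper_force: 65.7
```

Call:
jog_arm(
  slide=[
    [0, 0, 0.02],
    [0, 0, 0.03],
    [0, 0, 0.03],
    [0.01, 0.013, 0.02],
    [0.02, 0.026, 0],
  ],
  spin=[0, 0, 0, 0, 0],
  fingers=[1, 1, 1, 1, 1],
)

```text
t: 6.38
tool_pos: [0.5214, -0.2539, 0.0797]
eef_rot: [0.004, 0.133, 0.991, -0.003]
force: [0.8, -0.2, -0.9]
opening: 0.0626
gripper_force: 66.0
```

Call:
jog_arm(
  slide=[
    [0.024, 0.031, 0],
    [0.024, 0.031, 0],
    [0.024, 0.031, 0],
    [0.023, 0.028, 0],
    [0, 0, 0],
  ],
  spin=[0, 0, 0, 0, 0],
  fingers=[1, 1, 1, 1, 1],
)

```text
t: 6.8
tool_pos: [0.6181, -0.123, 0.0744]
eef_rot: [0.002, 0.127, 0.992, 0.001]
force: [0.3, -1.0, -1.8]
opening: 0.0626
gripper_force: 66.1
```

Call:
jog_arm(
  slide=[
    [0, 0, -0.01],
    [0, 0, -0.01],
    [0, 0, 0],
    [0, 0, 0],
    [0, 0, 0],
  ],
  spin=[0, 0, 0, 0, 0],
  fingers=[1, 1, 1, 1, 1],
)

```text
t: 7.22
tool_pos: [0.6128, -0.1295, 0.0532]
eef_rot: [-0.001, 0.131, 0.991, 0.0]
force: [0.1, 0.5, -2.5]
opening: 0.0631
gripper_force: 66.2
```

```bash
python3 w.py w4; python3 -c "
from h import *
a=arm.read_camera('scene')[0][200:440,200:440,::-1]; b=arm.read_camera('side')[0][80:260,240:440,::-1]
cv2.imwrite('pics/s4.png',np.hstack([cv2.resize(a,(400,400)),cv2.resize(b,(400,400))]))"
```

```text
tcp [ 0.6132 -0.1295  0.0536]
px [219  24] box [144   0 145  62] z 0.024 [ 0.4882 -0.1434] [ 0.4789 -0.1412] dia 0.064
px [583 224] box [524 169 116 111] z 0.013 [0.6341 0.0193] [0.6347 0.0201] dia 0.070
px [321 352] box [ 66 185 510 295] z 0.148 [ 0.6099 -0.127 ] [ 0.6229 -0.1307] dia 0.133
px [ 29 370] box [  0 321  82 118] z 0.065 [ 0.627  -0.2856] [ 0.6246 -0.2935] dia 0.054
```

View pics/s4.png

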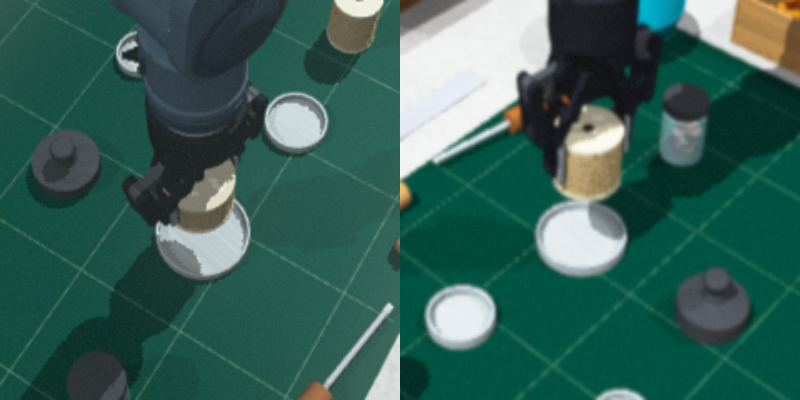

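The widest spool is held upright, directly above the widest cup (crop at about (200,235) left, (580,235) right). I'll lower it with a 3 mm correction.

Call:
jog_arm(
  slide=[
    [0.003, 0, -0.02],
    [0, 0, -0.02],
    [0, 0, -0.02],
    [0, 0, -0.01],
    [0, 0, 0],
  ],
  spin=[0, 0, 0, 0, 0],
  fingers=[1, 1, 1, 1, 1],
)

```text
t: 7.78
tool_pos: [0.6144, -0.128, -0.019]
eef_rot: [-0.002, 0.131, 0.991, 0.0]
force: [-0.5, 0.1, -0.9]
opening: 0.0629
gripper_force: 66.2
```

Call:
jog_arm(
  slide=[
    [0, 0, -0.002],
    [0, 0, -0.002],
    [0, 0, 0],
    [0, 0, 0],
    [0, 0, 0],
  ],
  spin=[0, 0, 0, 0, 0],
  fingers=[1, 1, 1, 1, 1],
)

```text
t: 8.2
tool_pos: [0.6176, -0.1288, -0.0195]
eef_rot: [0.001, 0.13, 0.991, -0.0]
force: [0.3, 0.4, -1.3]
opening: 0.0629
gripper_force: 66.2
```

Call:
jog_arm(
  slide=[
    [0, 0, -0.001],
    [0, 0, 0],
    [0, 0, 0],
    [0, 0, 0],
    [0, 0, 0],
  ],
  spin=[0, 0, 0, 0, 0],
  fingers=[1, 0, 0, 0, 0],
)

```text
t: 8.62
tool_pos: [0.617, -0.1286, -0.0213]
eef_rot: [0.0, 0.131, 0.991, 0.0]
force: [0.1, -0.0, 1.3]
opening: 0.0853
gripper_force: 0.0
```

Call:
jog_arm(
  slide=[
    [0, 0, 0],
    [0, 0, 0.02],
    [0, 0, 0.035],
    [0, 0, 0.035],
    [0, 0, 0.035],
  ],
  spin=[0, 0, 0, 0, 0],
  fingers=[0, 0, 0, 0, 0],
)

```text
t: 9.03
tool_pos: [0.6162, -0.1283, 0.1045]
eef_rot: [-0.001, 0.131, 0.991, 0.0]
force: [0.7, 0.2, 0.2]
opening: 0.0852
gripper_force: 0.0
```

Call:
jog_arm(
  slide=[
    [0.002, 0.04, 0],
    [0.002, 0.04, 0],
    [0.002, 0.04, 0],
    [0.002, 0.04, 0],
    [0.002, 0.04, 0],
  ],
  spin=[0, 0, 0, 0, 0],
  fingers=[0, 0, 0, 0, 0],
)

```text
t: 9.45
tool_pos: [0.6268, 0.0731, 0.1038]
eef_rot: [0.0, 0.131, 0.991, 0.0]
force: [1.0, -0.6, -1.3]
opening: 0.0852
gripper_force: 0.0
```

Call:
jog_arm(
  slide=[
    [0.002, 0.04, 0],
    [0.003, 0.037, 0],
    [0, 0, 0],
    [0, 0, 0],
    [0, 0, 0],
  ],
  spin=[0, 0, 0, 0, 0],
  fingers=[0, 0, 0, 0, 0],
)

```text
t: 9.87
tool_pos: [0.6317, 0.1481, 0.1034]
eef_rot: [-0.0, 0.13, 0.991, -0.0]
force: [0.1, 0.3, -0.4]
opening: 0.0855
gripper_force: 0.0
```

```bash
python3 w.py w5; python3 -c "
from h import *
a=arm.read_camera('scene')[0][200:440,200:440,::-1]; b=arm.read_camera('side')[0][80:260,240:440,::-1]
cv2.imwrite('pics/s5.png',np.hstack([cv2.resize(a,(400,400)),cv2.resize(b,(400,400))]))"
```

```text
tcp [0.6318 0.1474 0.1034]
px [31 30] box [ 0  0 67 66] z 0.012 [0.4677 0.0146] [0.4663 0.0135] dia 0.052
px [222  10] box [188   0  59  27] z 0.051 [0.4918 0.1285] [0.4904 0.1287] dia 0.018
px [468  10] box [420   0 101  26] z 0.013 [0.524  0.2684] [0.5191 0.2702] dia 0.059
px [552 177] box [494 141 115  78] z 0.062 [0.6271 0.2919] [0.6272 0.2914] dia 0.041
px [320 250] box [276 194  91 110] z 0.072 [0.632  0.1502] [0.6326 0.1499] dia 0.051
px [153 276] box [106 235  94  85] z 0.013 [0.635  0.0242] [0.6355 0.0238] dia 0.069
px [  9 309] box [  0 267  24  83] z 0.013 [ 0.6321 -0.0886] [ 0.63   -0.0951] dia 0.070
px [166 368] box [ 94 318 111 103] z 0.194 [0.6091 0.1087] [0.6095 0.1062] dia 0.021
px [445 400] box [193 318 447 153] z 0.188 [0.6369 0.1974] [0.6407 0.2054] dia 0.039
```

View pics/s5.png

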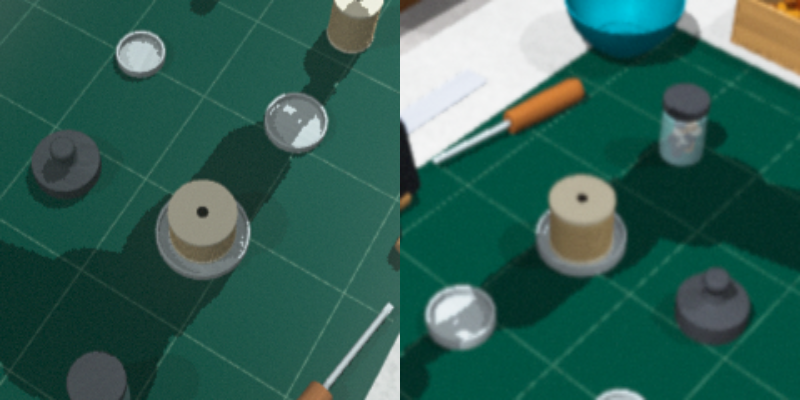

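The widest spool stands centred and flat in its cup (crop (203,230) left, (582,230) right), with jar and weight unmoved. Next is the wide spool at (.632,.150).

Call:
jog_arm(
  slide=[
    [0, 0.002, -0.03],
    [0, 0, -0.035],
    [0, 0, -0.03],
    [0, 0, -0.02],
    [0, 0, 0],
  ],
  spin=[0, 0, 0, 0, 0],
  fingers=[0, 0, 0, 0, 0],
)

```text
t: 10.43
tool_pos: [0.6272, 0.1482, -0.0167]
eef_rot: [-0.005, 0.132, 0.991, -0.001]
force: [-1.4, 0.2, -1.1]
opening: 0.0855
gripper_force: 0.0
```

Call:
jog_arm(
  slide=[
    [0, 0, 0],
    [0, 0, 0],
    [0, 0, 0],
    [0, 0, 0],
    [0, 0, 0],
  ],
  spin=[0, 0, 0, 0, 0],
  fingers=[0.15, 0.3, 0.45, 0.6, 0.8],
)

```text
t: 10.85
tool_pos: [0.6344, 0.1504, -0.0087]
eef_rot: [0.003, 0.131, 0.991, 0.0]
force: [0.5, -1.6, 6.4]
opening: 0.0491
gripper_force: 62.1
```

Call:
jog_arm(
  slide=[
    [0, 0, 0],
    [0, 0, 0],
    [0, 0, 0],
    [0, 0, 0.01],
    [0, 0, 0.02],
  ],
  spin=[0, 0, 0, 0, 0],
  fingers=[1, 1, 1, 1, 1],
)

```text
t: 11.27
tool_pos: [0.6292, 0.1503, 0.017]
eef_rot: [-0.003, 0.13, 0.991, -0.001]
force: [0.0, -0.3, -2.0]
opening: 0.0487
gripper_force: 62.1
```

Call:
jog_arm(
  slide=[
    [0, 0, 0.03],
    [0, 0, 0.04],
    [-0.01, 0.009, 0.01],
    [-0.024, 0.022, 0],
    [-0.027, 0.024, 0],
  ],
  spin=[0, 0, 0, 0, 0],
  fingers=[1, 1, 1, 1, 1],
)

```text
t: 11.68
tool_pos: [0.5726, 0.2058, 0.1007]
eef_rot: [0.002, 0.132, 0.991, 0.001]
force: [0.0, 1.1, -1.4]
opening: 0.0492
gripper_force: 62.1
```

Call:
jog_arm(
  slide=[
    [-0.028, 0.025, 0],
    [-0.027, 0.025, 0],
    [-0.022, 0.021, 0],
    [0, 0, 0],
    [0, 0, 0],
  ],
  spin=[0, 0, 0, 0, 0],
  fingers=[1, 1, 1, 1, 1],
)

```text
t: 12.1
tool_pos: [0.4919, 0.2777, 0.0988]
eef_rot: [-0.0, 0.129, 0.992, -0.0]
force: [0.1, 0.5, -1.3]
opening: 0.0487
gripper_force: 62.2
```

Call:
jog_arm(
  slide=[
    [0, 0, -0.02],
    [0, 0, -0.02],
    [0, 0, 0],
    [0, 0, 0],
    [0, 0, 0],
  ],
  spin=[0, 0, 0, 0, 0],
  fingers=[1, 1, 1, 1, 1],
)

```text
t: 12.52
tool_pos: [0.4947, 0.2761, 0.0593]
eef_rot: [0.0, 0.131, 0.991, 0.0]
force: [0.8, -0.1, -0.8]
opening: 0.0491
gripper_force: 62.3
```

```bash
python3 w.py w6; python3 -c "
from h import *
a=arm.read_camera('scene')[0][40:240,280:480,::-1]; b=arm.read_camera('side')[0][240:440,110:310,::-1]
cv2.imwrite('pics/s6.png',np.hstack([cv2.resize(a,(400,400)),cv2.resize(b,(400,400))]))"
```

```text
tcp [0.4951 0.2764 0.0597]
px [321 354] box [ 89 184 463 296] z 0.153 [0.4914 0.2784] [0.501  0.2759] dia 0.121
px [ 60 303] box [ 12 264  99  80] z 0.051 [0.4794 0.1334] [0.479  0.1337] dia 0.032
```

View pics/s6.png

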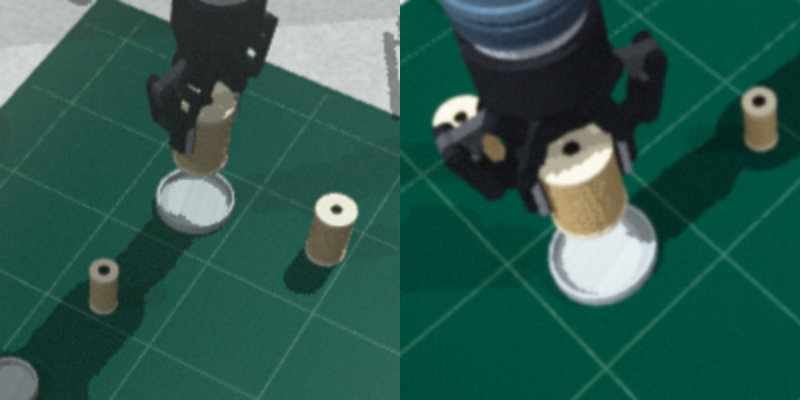

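The wide spool hangs upright over the wide cup (crop (197,198) left, (600,253) right). Lowering it now.

Call:
jog_arm(
  slide=[
    [-0.001, 0, -0.02],
    [0, 0, -0.02],
    [0, 0, -0.02],
    [0, 0, -0.007],
    [0, 0, 0],
  ],
  spin=[0, 0, 0, 0, 0],
  fingers=[1, 1, 1, 1, 1],
)

```text
t: 13.08
tool_pos: [0.4931, 0.2765, -0.0064]
eef_rot: [0.0, 0.131, 0.991, 0.0]
force: [-3.5, -1.6, 8.7]
opening: 0.0489
gripper_force: 62.6
```

Call:
jog_arm(
  slide=[
    [0, 0, -0.002],
    [0, 0, -0.001],
    [0, 0, 0],
    [0, 0, 0],
    [0, 0, 0],
  ],
  spin=[0, 0, 0, 0, 0],
  fingers=[1, 1, 1, 1, 1],
)

```text
t: 13.5
tool_pos: [0.4933, 0.2765, -0.0065]
eef_rot: [0.001, 0.131, 0.991, 0.0]
force: [-10.4, -5.3, 29.8]
opening: 0.0487
gripper_force: 65.1
```

Call:
jog_arm(
  slide=[
    [0, 0, 0.003],
    [0, 0, 0],
    [0, 0, 0],
    [0, 0, 0],
    [0, 0, 0],
  ],
  spin=[0, 0, 0, 0, 0],
  fingers=[1, 0, 0, 0, 0],
)

```text
t: 13.92
tool_pos: [0.493, 0.2765, -0.0087]
eef_rot: [-0.0, 0.131, 0.991, 0.0]
force: [-0.4, -0.3, -0.7]
opening: 0.0859
gripper_force: 0.0
```

Call:
jog_arm(
  slide=[
    [0, 0, 0],
    [0, 0, 0.02],
    [0, 0, 0.035],
    [0, 0, 0.035],
    [0, 0, 0.03],
  ],
  spin=[0, 0, 0, 0, 0],
  fingers=[0, 0, 0, 0, 0],
)

```text
t: 14.33
tool_pos: [0.4927, 0.2764, 0.113]
eef_rot: [-0.0, 0.131, 0.991, -0.0]
force: [0.6, 0.7, 0.3]
opening: 0.0853
gripper_force: 0.0
```

Call:
jog_arm(
  slide=[
    [0.034, 0.004, 0],
    [0.034, 0.004, 0],
    [0.034, 0.004, 0],
    [0.032, 0.003, 0],
    [0, 0, 0],
  ],
  spin=[0, 0, 0, 0, 0],
  fingers=[0, 0, 0, 0, 0],
)

```text
t: 14.75
tool_pos: [0.6322, 0.2911, 0.109]
eef_rot: [0.001, 0.132, 0.991, 0.0]
force: [0.4, -0.6, -0.9]
opening: 0.0852
gripper_force: 0.0
```

Call:
jog_arm(
  slide=[
    [0, 0, 0],
    [0, 0, 0],
    [0, 0, 0],
    [0, 0, 0],
    [0, 0, 0],
  ],
  spin=[0, 0, 0, 0, 0],
  fingers=[0, 0, 0, 0, 0],
)

```text
t: 15.17
tool_pos: [0.6258, 0.2916, 0.1122]
eef_rot: [0.0, 0.13, 0.991, 0.0]
force: [-0.6, 0.1, -0.1]
opening: 0.0856
gripper_force: 0.0
```

```bash
python3 w.py w7; python3 -c "
from h import *
a=arm.read_camera('scene')[0][40:240,280:480,::-1]; b=arm.read_camera('side')[0][240:440,110:310,::-1]
cv2.imwrite('pics/s7.png',np.hstack([cv2.resize(a,(400,400)),cv2.resize(b,(400,400))]))"
```

```text
tcp [0.6261 0.2916 0.1122]
px [240  42] box [166   0 140 100] z 0.075 [0.5023 0.2768] [0.4955 0.2785] dia 0.050
px [546 279] box [293   0 347 471] z 0.190 [0.633  0.3383] [0.6345 0.3367] dia 0.027
px [20 78] box [ 0 55 46 46] z 0.036 [0.4858 0.1416] [0.4841 0.1384] dia 0.023
px [321 242] box [290 201  64  82] z 0.062 [0.6273 0.2937] [0.6274 0.2933] dia 0.039
px [ 14 324] box [  0 286  37  76] z 0.013 [0.6416 0.0443] [0.6386 0.0338] dia 0.068
px [166 367] box [ 94 318 111 103] z 0.203 [0.6033 0.2522] [0.6034 0.2495] dia 0.022
px [248 436] box [199 404  87  67] z 0.027 [0.7821 0.1916] [0.7837 0.1847] dia 0.073
```

View pics/s7.png

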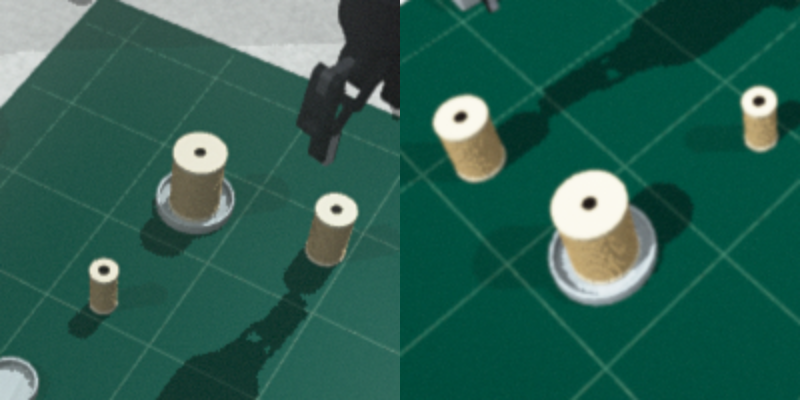

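The wide spool stands inside its cup (crop (200,185) left, (597,230) right). Now the narrow spool at (.627,.293).

Call:
jog_arm(
  slide=[
    [0.001, 0.001, -0.035],
    [0, 0, -0.035],
    [0, 0, -0.03],
    [0, 0, -0.02],
    [0, 0, -0.004],
  ],
  spin=[0, 0, 0, 0, 0],
  fingers=[0, 0, 0, 0, 0.1],
)

```text
t: 15.73
tool_pos: [0.6237, 0.291, -0.0174]
eef_rot: [-0.004, 0.13, 0.991, -0.002]
force: [-1.2, -0.6, -0.9]
opening: 0.0775
gripper_force: 0.0
```

Call:
jog_arm(
  slide=[
    [0, 0, 0],
    [0, 0, 0],
    [0, 0, 0],
    [0, 0, 0],
    [0, 0, 0],
  ],
  spin=[0, 0, 0, 0, 0],
  fingers=[0.2, 0.3, 0.4, 0.55, 0.7],
)

```text
t: 16.15
tool_pos: [0.6299, 0.2932, -0.0098]
eef_rot: [0.002, 0.131, 0.991, 0.001]
force: [0.6, 1.1, 8.1]
opening: 0.0372
gripper_force: 60.1
```

Call:
jog_arm(
  slide=[
    [0, 0, 0],
    [0, 0, 0],
    [0, 0, 0],
    [0, 0, 0],
    [0, 0, 0],
  ],
  spin=[0, 0, 0, 0, 0],
  fingers=[1, 1, 1, 1, 1],
)

```text
t: 16.57
tool_pos: [0.63, 0.2932, -0.0098]
eef_rot: [0.002, 0.131, 0.991, 0.001]
force: [-1.3, -0.0, 6.3]
opening: 0.0368
gripper_force: 60.0
```

Call:
jog_arm(
  slide=[
    [0, 0, 0.02],
    [0, 0, 0.04],
    [0, 0, 0.03],
    [0, -0.02, 0],
    [0.001, -0.035, 0],
  ],
  spin=[0, 0, 0, 0, 0],
  fingers=[1, 1, 1, 1, 1],
)

```text
t: 16.98
tool_pos: [0.6314, 0.2411, 0.0815]
eef_rot: [0.004, 0.128, 0.992, 0.002]
force: [0.9, -0.8, -1.2]
opening: 0.0366
gripper_force: 60.1
```

Call:
jog_arm(
  slide=[
    [0.001, -0.04, 0],
    [0.001, -0.04, 0],
    [0.001, -0.04, 0],
    [0.001, -0.04, 0],
    [0.001, -0.035, 0],
  ],
  spin=[0, 0, 0, 0, 0],
  fingers=[1, 1, 1, 1, 1],
)

```text
t: 17.4
tool_pos: [0.6338, 0.04, 0.0782]
eef_rot: [0.0, 0.131, 0.991, -0.0]
force: [-0.2, -0.1, -0.5]
opening: 0.0364
gripper_force: 60.1
```

Call:
jog_arm(
  slide=[
    [0.001, -0.019, 0],
    [0, 0, -0.01],
    [0, 0, -0.02],
    [0, 0, 0],
    [0, 0, 0],
  ],
  spin=[0, 0, 0, 0, 0],
  fingers=[1, 1, 1, 1, 1],
)

```text
t: 17.82
tool_pos: [0.6331, 0.0243, 0.0463]
eef_rot: [-0.002, 0.13, 0.991, 0.0]
force: [0.5, 0.2, 0.1]
opening: 0.0368
gripper_force: 60.1
```

```bash
python3 w.py w8; python3 -c "
from h import *
a=arm.read_camera('scene')[0][170:370,280:480,::-1]; b=arm.read_camera('side')[0][120:320,170:370,::-1]
cv2.imwrite('pics/s8.png',np.hstack([cv2.resize(a,(400,400)),cv2.resize(b,(400,400))]))"
```

```text
tcp [0.6341 0.0243 0.0474]
px [321 358] box [107 208 427 272] z 0.139 [0.6302 0.0266] [0.6365 0.025 ] dia 0.111
px [ 60 304] box [  0 223 142 172] z 0.054 [ 0.621  -0.1128] [ 0.6191 -0.1218] dia 0.068
px [622 428] box [580 380  60  97] z 0.025 [0.7937 0.1778] [0.7916 0.1852] dia 0.063
```

View pics/s8.png

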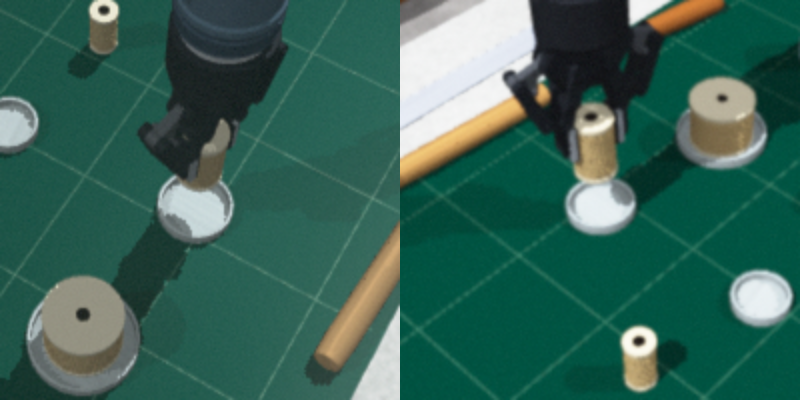

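The narrow spool hangs upright over its cup (crop (195,205) left, (600,205) right). Lowering it now.

Call:
jog_arm(
  slide=[
    [0.001, 0, -0.02],
    [0, 0, -0.02],
    [0, 0, -0.01],
    [0, 0, -0.003],
    [0, 0, 0],
  ],
  spin=[0, 0, 0, 0, 0],
  fingers=[1, 1, 1, 1, 1],
)

```text
t: 18.38
tool_pos: [0.6353, 0.0238, -0.0055]
eef_rot: [-0.001, 0.13, 0.991, 0.0]
force: [-0.6, 0.0, -0.5]
opening: 0.0364
gripper_force: 60.3
```

Call:
jog_arm(
  slide=[
    [0, 0, -0.001],
    [0, 0, 0],
    [0, 0, 0],
    [0, 0, 0],
    [0, 0, 0],
  ],
  spin=[0, 0, 0, 0, 0],
  fingers=[1, 1, 1, 1, 1],
)

```text
t: 18.8
tool_pos: [0.6363, 0.0234, -0.006]
eef_rot: [0.0, 0.131, 0.991, 0.0]
force: [-0.3, 0.2, -0.6]
opening: 0.0369
gripper_force: 60.3
```

Call:
jog_arm(
  slide=[
    [0, 0, -0.001],
    [0, 0, -0.001],
    [0, 0, 0],
    [0, 0, 0],
    [0, 0, 0],
  ],
  spin=[0, 0, 0, 0, 0],
  fingers=[1, 1, 1, 1, 1],
)

```text
t: 19.22
tool_pos: [0.6363, 0.0234, -0.0068]
eef_rot: [0.001, 0.131, 0.991, 0.0]
force: [-2.4, 0.1, 8.0]
opening: 0.0367
gripper_force: 61.0
```

Call:
jog_arm(
  slide=[
    [0, 0, 0.001],
    [0, 0, 0],
    [0, 0, 0],
    [0, 0, 0],
    [0, 0, 0],
  ],
  spin=[0, 0, 0, 0, 0],
  fingers=[1, 0, 0, 0, 0],
)

```text
t: 19.63
tool_pos: [0.6357, 0.0235, -0.0077]
eef_rot: [-0.0, 0.131, 0.991, 0.0]
force: [1.2, 0.9, 0.4]
opening: 0.0827
gripper_force: 0.0
```

Call:
jog_arm(
  slide=[
    [0, 0, 0],
    [0, 0, 0],
    [0, 0, 0.035],
    [0, 0, 0.035],
    [0, 0, 0.035],
  ],
  spin=[0, 0, 0, 0, 0],
  fingers=[0, 0, 0, 0, 0],
)

```text
t: 20.05
tool_pos: [0.6348, 0.0235, 0.0979]
eef_rot: [-0.001, 0.131, 0.991, -0.0]
force: [1.0, -0.7, 0.9]
opening: 0.0854
gripper_force: 0.0
```

Call:
jog_arm(
  slide=[
    [-0.031, 0.021, 0],
    [-0.033, 0.023, 0],
    [-0.033, 0.023, 0],
    [-0.033, 0.023, 0],
    [-0.026, 0.018, 0],
  ],
  spin=[0, 0, 0, 0, 0],
  fingers=[0, 0, 0, 0, 0],
)

```text
t: 20.47
tool_pos: [0.477, 0.1326, 0.0974]
eef_rot: [-0.001, 0.13, 0.991, 0.0]
force: [0.4, -0.0, -0.0]
opening: 0.0856
gripper_force: 0.0
```

Call:
jog_arm(
  slide=[
    [0, 0, 0],
    [0, 0, 0],
    [0, 0, 0],
    [0, 0, 0],
    [0, 0, 0],
  ],
  spin=[0, 0, 0, 0, 0],
  fingers=[0, 0, 0, 0, 0],
)

```text
t: 20.88
tool_pos: [0.4813, 0.1309, 0.0976]
eef_rot: [0.001, 0.131, 0.991, 0.0]
force: [0.2, 0.5, 0.0]
opening: 0.0856
gripper_force: 0.0
```

```bash
python3 w.py w9; python3 -c "
from h import *
a=arm.read_camera('scene')[0][170:370,280:480,::-1]; b=arm.read_camera('side')[0][120:320,170:370,::-1]
cv2.imwrite('pics/s9.png',np.hstack([cv2.resize(a,(400,400)),cv2.resize(b,(400,400))]))"
```

```text
tcp [0.4811 0.1309 0.0976]
px [559 201] box [478 136 162 130] z 0.074 [0.4924 0.2755] [0.4921 0.2769] dia 0.054
px [137 242] box [ 98 206  80  75] z 0.013 [0.4565 0.0097] [0.4568 0.0094] dia 0.057
px [316 241] box [295 210  44  62] z 0.052 [0.4796 0.1307] [0.4797 0.1307] dia 0.027
px [166 368] box [ 95 318 110 103] z 0.188 [0.4585 0.0915] [0.459  0.0889] dia 0.021
px [473 367] box [436 318 111 104] z 0.188 [0.4822 0.179 ] [0.4835 0.1813] dia 0.021
px [237 432] box [201 402  79  69] z 0.043 [0.6185 0.0273] [0.6201 0.0263] dia 0.033
```

View pics/s9.png

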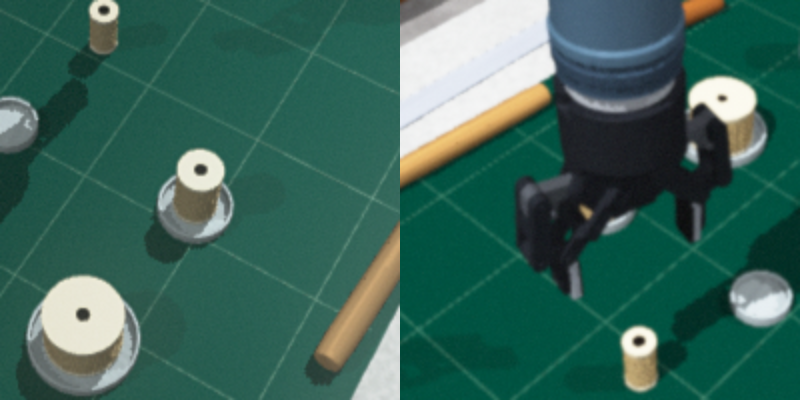

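The narrow spool stands centred in its cup (crop (198,195) left). The slim spool is right under the gripper, so I'll descend.

Call:
jog_arm(
  slide=[
    [-0.001, 0, -0.035],
    [0, 0, -0.035],
    [0, 0, -0.03],
    [0, 0, -0.011],
    [0, 0, 0],
  ],
  spin=[0, 0, 0, 0, 0],
  fingers=[0, 0, 0, 0.1, 0.2],
)

```text
t: 21.45
tool_pos: [0.4756, 0.1306, -0.0167]
eef_rot: [-0.003, 0.131, 0.991, -0.001]
force: [-1.1, -0.4, 0.6]
opening: 0.0684
gripper_force: 0.0
```

Call:
jog_arm(
  slide=[
    [0, 0, 0],
    [0, 0, 0],
    [0, 0, 0],
    [0, 0, 0],
    [0, 0, 0],
  ],
  spin=[0, 0, 0, 0, 0],
  fingers=[0.3, 0.4, 0.5, 0.6, 0.7],
)

```text
t: 21.87
tool_pos: [0.48, 0.1316, -0.0124]
eef_rot: [0.001, 0.131, 0.991, 0.0]
force: [0.9, 0.6, 1.6]
opening: 0.026
gripper_force: 1.7
```

Call:
jog_arm(
  slide=[
    [0, 0, 0],
    [0, 0, 0],
    [0, 0, 0],
    [0, 0, 0],
    [0, 0, 0],
  ],
  spin=[0, 0, 0, 0, 0],
  fingers=[0.8, 0.9, 1, 1, 1],
)

```text
t: 22.28
tool_pos: [0.4801, 0.1316, -0.0122]
eef_rot: [0.001, 0.131, 0.991, 0.0]
force: [-0.7, -0.3, 6.1]
opening: 0.0244
gripper_force: 58.6
```

Call:
jog_arm(
  slide=[
    [0, 0, 0.02],
    [0, 0, 0.035],
    [-0.003, -0.017, 0.015],
    [-0.006, -0.033, 0],
    [-0.007, -0.035, 0],
  ],
  spin=[0, 0, 0, 0, 0],
  fingers=[1, 1, 1, 1, 1],
)

```text
t: 22.7
tool_pos: [0.465, 0.0463, 0.0586]
eef_rot: [0.003, 0.129, 0.992, 0.0]
force: [0.2, -0.9, -1.0]
opening: 0.0246
gripper_force: 58.9
```

Call:
jog_arm(
  slide=[
    [-0.006, -0.03, 0],
    [-0.001, -0.006, 0],
    [0, 0, -0.01],
    [0, 0, -0.01],
    [0, 0, 0],
  ],
  spin=[0, 0, 0, 0, 0],
  fingers=[1, 1, 1, 1, 1],
)

```text
t: 23.12
tool_pos: [0.4546, 0.0106, 0.0354]
eef_rot: [-0.001, 0.131, 0.991, 0.0]
force: [0.3, -0.5, -0.5]
opening: 0.0244
gripper_force: 59.0
```

Call:
jog_arm(
  slide=[
    [0, 0, 0],
    [0, 0, 0],
    [0, 0, 0],
    [0, 0, 0],
    [0, 0, 0],
  ],
  spin=[0, 0, 0, 0, 0],
  fingers=[1, 1, 1, 1, 1],
)

```text
t: 23.53
tool_pos: [0.4563, 0.0106, 0.0369]
eef_rot: [0.0, 0.13, 0.991, 0.0]
force: [0.9, -1.0, -0.4]
opening: 0.0245
gripper_force: 59.0
```

```bash
python3 -c "
from h import *
print(arm.get_obs()['tool_pos'])
a=arm.read_camera('scene')[0][130:330,180:380,::-1]; b=arm.read_camera('side')[0][160:360,250:450,::-1]
cv2.imwrite('pics/s10.png',np.hstack([cv2.resize(a,(400,400)),cv2.resize(b,(400,400))]))"
```

```text
[0.456283   0.01062517 0.0369482 ]
```

View pics/s10.png

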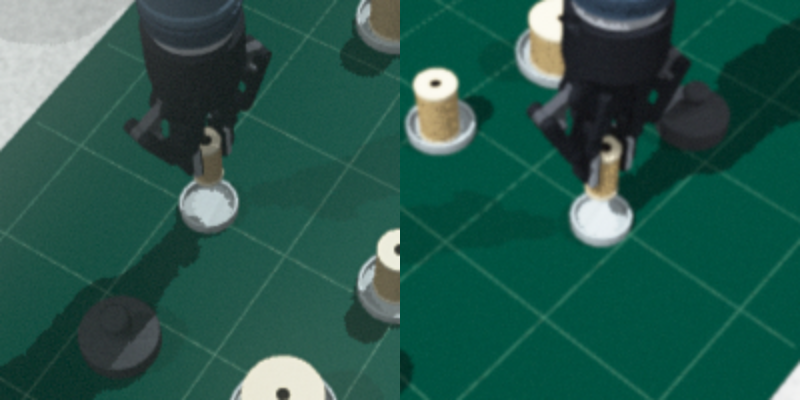

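The slim spool hangs over the smallest cup (crop (208,203) left, (600,217) right). I'll lower it about 45 mm.

Call:
jog_arm(
  slide=[
    [0, -0.001, -0.02],
    [0, 0, -0.015],
    [0, 0, -0.008],
    [0, 0, -0.002],
    [0, 0, 0],
  ],
  spin=[0, 0, 0, 0, 0],
  fingers=[1, 1, 1, 1, 1],
)

```text
t: 24.05
tool_pos: [0.4552, 0.0095, -0.0086]
eef_rot: [-0.001, 0.131, 0.991, 0.0]
force: [0.1, -0.6, -1.1]
opening: 0.0242
gripper_force: 59.1
```

Call:
jog_arm(
  slide=[
    [0, 0, -0.001],
    [0, 0, 0],
    [0, 0, 0],
    [0, 0, 0],
    [0, 0, 0],
  ],
  spin=[0, 0, 0, 0, 0],
  fingers=[1, 1, 1, 1, 1],
)

```text
t: 24.47
tool_pos: [0.4563, 0.0094, -0.0091]
eef_rot: [0.0, 0.131, 0.991, 0.0]
force: [1.1, 0.5, 1.6]
opening: 0.0242
gripper_force: 59.1
```

Touching down; release and withdraw.

Call:
jog_arm(
  slide=[
    [0, 0, 0],
    [0, 0, 0],
    [0, 0, 0],
    [0, 0, 0],
    [0, 0, 0],
  ],
  spin=[0, 0, 0, 0, 0],
  fingers=[0.5, 0, 0, 0, 0],
)

```text
t: 24.88
tool_pos: [0.4557, 0.0095, -0.0095]
eef_rot: [-0.0, 0.131, 0.991, 0.0]
force: [0.0, -0.6, -0.4]
opening: 0.0824
gripper_force: 0.0
```

Call:
jog_arm(
  slide=[
    [0, 0, 0],
    [0, 0, 0],
    [0, 0, 0.035],
    [0, 0, 0.04],
    [0, 0, 0.04],
  ],
  spin=[0, 0, 0, 0, 0],
  fingers=[0, 0, 0, 0, 0],
)

```text
t: 25.3
tool_pos: [0.4542, 0.0096, 0.1061]
eef_rot: [-0.002, 0.131, 0.991, 0.0]
force: [2.0, -1.1, -0.8]
opening: 0.0852
gripper_force: 0.0
```

Call:
jog_arm(
  slide=[
    [0, 0.02, 0.03],
    [0, 0.035, 0],
    [0, 0.035, 0],
    [0, 0.035, 0],
    [0, 0, 0],
  ],
  spin=[0, 0, 0, 0, 0],
  fingers=[0, 0, 0, 0, 0],
)

```text
t: 25.72
tool_pos: [0.4558, 0.1395, 0.136]
eef_rot: [0.0, 0.127, 0.992, 0.002]
force: [0.7, 0.1, 0.0]
opening: 0.0855
gripper_force: 0.0
```

```bash
python3 -c "
from h import *
a=arm.read_camera('scene')[0][:,:,::-1]; cv2.imwrite('pics/s11.png',a)"
```

```text
(no output)
```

View pics/s11.png

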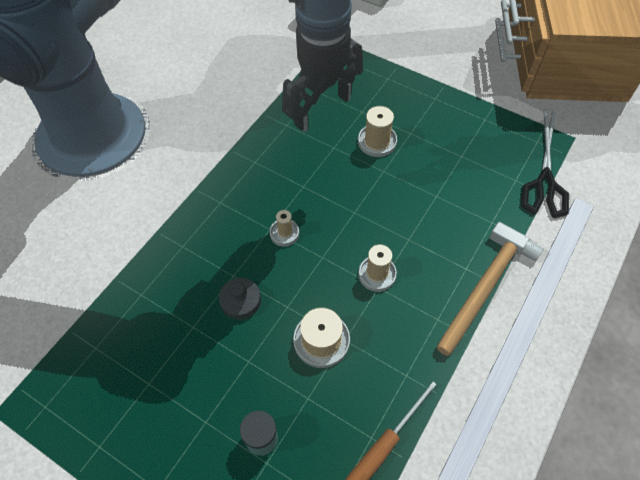

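All four spools stand upright in their cups at (378,130), (284,225), (378,265) and (322,335). The weight (240,297) and jar (258,432) are where they were, and the gripper is clear.

```bash
python3 -c "
from bench import arm
print(arm.hand_in())"
```

```text
the job is handed in; nothing more can be done
None
```

All four spools are standing upright in their matching cups, the jar and pattern weight look unmoved in the last picture, and the job was handed in at about 26 s; the hand-in gave no verdict.

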